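Vent a bone-conservation vacuum chamber, unlatch its lid and hold it open

TASK

Open the small vacuum chamber that holds the bones: first press the head of its vent valve's spring plunger all the way down to its stop and keep it there for about a second to let the air in. Then pull the spring latch on the lid's tongue sideways until it lets go of the ball, lift the tongue off the ball until it is at least 80 mm higher than it was, and finish while still holding the lid up there with the gripper, steadily. Leave the caliper, jar and brush around the chamber where they are.

Things in the scene. Friction and masses are not known exactly. Their poses are not given: they have to be found in the camera images.
- chamber: the vacuum chamber, fixed: white tub 240 (x) x 260 (y) x 75 mm high; a ledge 80 mm deep, 330 wide, 30 high along its front (-x, to the robot) holds vent valve, ball mount and gauge. Origin: centre of the tub's underside, on the table; x to the back, y left as the robot sees it, z up. Bones inside. The clear lid is hinged along the tub's back
- lid: the hinged lid with its tongue. Origin: in the tongue, over the ball, 85 mm above the table when shut. Hinge axis: parallel to the chamber's y, through chamber point (125, 0, 85) mm; raising turns it about +y. Lid top 89 mm above the table; dark steel tongue 36 mm wide, top at 92 mm, in front. About 0.8 kg with latch; falls shut when let go; cannot rise while the claw is under the ball
- socket (a point): the centre of the socket at the end of the lid's tongue; on the ball when the lid is shut, and it rises with the tongue (290 mm from the hinge axis)
- ball (a point): the centre of the fixed steel ball (28 mm across) on its mount on the ledge, 66 mm above the table, at chamber (-165, 0, 66) mm
- latch (a joint): travel of the spring latch along the chamber's +y (left), m: 0 = home, its claw hooked under the ball; 0.016 = end stop. The claw is clear of the ball from 0.008; pull to 0.011 to 0.015 and keep it pulled while starting to lift. The pull grows from 2 N to about 8 N; it springs back when let go
- latch_grip (a point): the point to grip on the latch's upright steel tab, on the tongue above the ball: a plate 24 mm along x, 12 mm thick along y (grip it across y), from 98 to 152 mm above the table when shut; this point is on its centre, 128 mm above the table when shut (43 mm above and 290 mm in front of the hinge axis). Moves with latch and lid
- plunger (a joint): how far the vent valve's plunger is pressed, m: 0 = up, 0.010 = fully down on its stop. Spring 1.4 N at the top to 5 N at the stop; it comes back up when let go
- plunger_top (a point): the centre of the top face of the plunger's round head: 32 mm across, 10 mm thick, 96 mm above the table when up; it is pressed straight down. It stands on the steel vent valve, in the ledge's left or right socket (chamber x -165, y +125 or -125 mm)
- gauge: a round dial gauge, about 80 mm above the table, in the ledge's other socket; fixed, not used. Origin at its foot on the ledge
- caliper: a steel caliper lying flat, 200 mm beam; origin at the centre of its underside; a bystander, not to be moved
- jar: a small amber glass jar, 56 mm across, 85 mm tall; origin at the centre of its underside; a bystander, not to be moved
- brush: a 170 mm brush lying flat; origin at the centre of its underside; a bystander, not to be moved

How it is judged:
On the way, in this order (a step that is already met when the one before it is completed fails the run):
1. the vent plunger is held down on its stop (within 1.5 mm) for 0.5 s, the lid still shut (value of joint plunger above 0.0085 m and z of socket in the frame of chamber below 0.075 m), for 0.5 s.
2. the latch is pulled clear of the ball with the tongue still down on it (value of joint latch above 0.008 m and z of socket in the frame of chamber below 0.076 m), for 0.05 s.
At the end, for the whole second after the job is handed in: the socket at the tongue's end is at least 70 mm above its place on the ball, the fingers carry the lid (contact force on lid or latch over 1 N) and it is steady (turning under 0.1 rad/s) through the last second (z of socket in the frame of chamber above 0.136 m and contact force between the fingers and lid above 1 N and angular speed of lid below 0.1 rad/s); the arm keeps its last pose, push and grip.
It fails at once if the caliper, jar or brush is moved by more than 30 mm (distance of any of caliper, jar, brush from where it was at the start of the episode above 0.03 m).
It also fails if it takes over 48 s, if anything falls off the work surface, if the arm or the gripper's body presses on something with over 40 N, if the wrist force passes 120 N, or if a joint passes its speed limit or range.

ROBOT

A 7-joint arm with a two-finger parallel gripper is mounted at the origin on the work surface. World frame = base frame: x ahead of the robot, y to its left, z up, the work surface at z = 0. Lengths are in m, angles in rad, forces in N, time in s.
With the tool pointing down it reaches from about 0.425 to 0.875 m from the base axis. Payload 4.7 kg.
Tool frame: the origin (TCP) lies midway between the tips of the shut fingers; the grasp point (between the pads) lies 19 mm behind it (arm.hold_point_z is the z of the grasp point in the tool frame, in m); z points along the fingers, y is the direction in which the jaws open and shut (so a half turn about z gives the same grasp; the last joint's range is limited). The gripper opens to 87 mm and grips with 3 to 60 N. Pads are 19 mm wide; open, the fingers measure 117 mm over their backs; the gripper's body (75 mm by 190 mm) begins 51 mm behind the grasp point.
Start: joints at [1.142, 0.321, -0.07, 1.45, 0.023, 1.371, -0.057], TCP at [0.278, -0.587, 0.223] pointing down, gripper open.
Joint ranges: [-2.86, 2.86], [-0.3, 2.09], [-1.38, 1.24], [0.06, 2.45], [-1.56, 4.7], [0.09, 2.05], [-2.69, 2.69]. Speed limits (rad/s): [2.57, 2.57, 3.14, 3.14, 3.14, 3.14, 3.14].

INTERFACE

Orientations are given as a unit quaternion [w, x, y, z].
In Python, from plant import sensors, imaging, job, arm gives the robot as it stands. The module is installed in compiled form; this text tells all that it offers.
- The arm moves only by the tool drive_tool, never from a script. Its argument "series" is text: rows parted by semicolons, each of 7 numbers parted by spaces: the opening, from 0 (shut) to 1 (fully open), then the shift along the tool's x, y, z in mm, then the turn, a rotation vector about the tool's x, y, z in degrees. A call has exactly 8 rows; each row shifts and turns the commanded pose from where the row before left it, along the tool's axes as they then stand; what a row does not reach is not made up. A row lasts 1/12 s, in which the tool goes at most 41.7 mm and 7.16 degrees, less where a joint would pass 70% of its speed; a pose out of reach is approached as far as the arm can. A call with a gripper value outside its range is refused whole. The fingers move at their own pace and stop on an object; "squeeze" is the grip in N (left out, the last holds). Time passes only in rows, so rows that do not move let the fingers close, or fill a call up. It gives the time, the measured TCP pose, the force and the opening at its end, in the units of the state.
- sensors.read_state(): the state, without advancing time (a new reading comes with each control period).
- imaging.grab_frame(name): name is "scene" or "side" or "wrist"; returns the picture (384x512x3 uint8, blue, green, red); there is no depth.
- imaging.camera_info(name): a dict with "fx", "fy", "cx", "cy" (pixels), "rvec" (rotation vector, rad) and "tvec" (3), from world to camera coordinates, as OpenCV has them. Camera axes: x right, y down, z forward; pixel columns grow to the right and rows downward; lengths in m; the calibration is good to about 2 mm. The wrist camera is an equidistant fisheye: a pixel r from the principal point sees the ray r / f radians off the axis. A picture is of the moment at which its call begins: read the wrist's pose just before it. camera_info takes no time and is no camera call; for the wrist camera it gives the pose at the moment of the call.
- job.finish_job(): hands the job in, once; it reports no verdict.
The state is a dict: "time_s": time; "joint_pos": joint angles; "joint_velocities": joint speeds; "joint_efforts": joint torques, N m; "tool_pos": TCP position; "ee_rot": TCP orientation; "contact_force": force on the tool from outside, world axes, zero at the start; "ft_torque": the same for the moment, N m; "opening": finger opening in m.
Only numpy, scipy, OpenCV 4.12 (cv2) and the standard library are available. Lean on these libraries where they do the work, as an engineer would, in place of code of your own. Each camera call takes 0.05 s, during which the arm holds its last target.

## Working session

There is one attempt and no reset: what is moved stays moved. The work goes in short steps, Python scripts to look and compute and a tool call to move; the robot and the scene stay as the last step left them, time stands still between calls to the robot, and variables do not carry over. Pictures are saved under pics/ and viewed, and the job is handed in when it is done.

Besides the shell and the picture viewer there is one more tool, called after ">>>" as name(argument=value, ...) on one line, values as JSON. drive_tool: Moves the arm, as the interface text tells. Its arguments: {"type":"object","properties":{"series":{"type":"string"},"squeeze":{"type":"number"}},"required":["series"]}

```bash
mkdir -p pics; python3 - <<'E'
from plant import sensors, imaging, job, arm
import cv2,numpy as np
s=sensors.read_state();print({k:np.round(v,3).tolist() for k,v in s.items()},arm.hold_point_z)
for n in("scene","side"):
    cv2.imwrite(f"pics/{n}0.png",imaging.grab_frame(n))
    i=imaging.camera_info(n);print(n,i, -cv2.Rodrigues(np.array(i['rvec'],float))[0].T@np.array(i['tvec'],float))
E
```

```text
{'time_s': 0.0, 'joint_pos': [1.142, 0.322, -0.07, 1.452, 0.023, 1.371, -0.057], 'joint_velocities': [0.001, -0.0, -0.001, -0.0, 0.0, -0.001, -0.0], 'joint_efforts': [-0.0, -49.13, -0.404, -31.253, -0.064, 0.044, 0.0], 'tool_pos': [0.278, -0.587, 0.221], 'ee_rot': [-0.001, 0.976, 0.22, -0.0], 'contact_force': [-0.187, 0.401, -0.162], 'ft_torque': [0.034, -0.01, 0.015], 'opening': 0.087} -0.0187
scene {'fx': 347.87908122678266, 'fy': 347.87908122678266, 'cx': 256.03311795029174, 'cy': 190.6154069568475, 'rvec': array([ 0.70367366,  2.70534819, -1.01530374]), 'tvec': array([ 0.50984903, -0.16263842,  1.20483356])} [0.88233766 0.55548339 0.80680832]
side {'fx': 350.75740461822727, 'fy': 350.75740461822727, 'cx': 259.21665936521686, 'cy': 192.07420446945204, 'rvec': array([ 0.81680241, -2.58496165,  1.03350567]), 'tvec': array([0.49595419, 0.30657909, 0.72122979])} [0.23427172 0.50821093 0.73957563]
```

View pics/scene0.png

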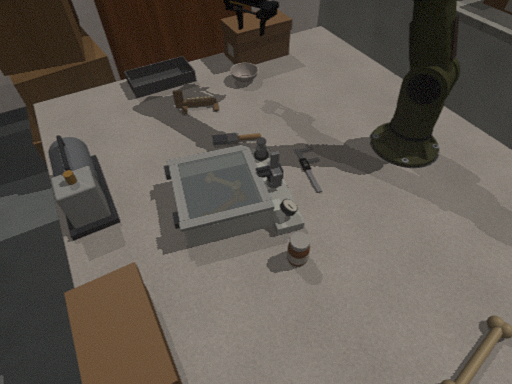

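View pics/side0.png

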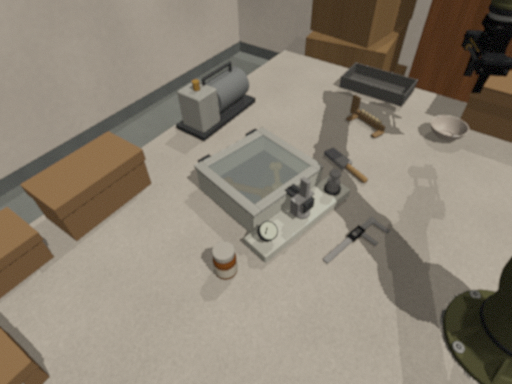

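The plunger is in the right socket (scene ~(261,150), side ~(333,185)), the latch tab is at ~(276,160) and ~(306,187), and the gauge is on the left. I'll zoom in to measure.

```bash
python3 - <<'E'
import cv2
a=cv2.imread("pics/scene0.png")[120:250,150:330];cv2.imwrite("pics/sz.png",cv2.resize(a,None,fx=4.4,fy=4.4,interpolation=cv2.INTER_CUBIC))
a=cv2.imread("pics/side0.png")[120:260,190:380];cv2.imwrite("pics/dz.png",cv2.resize(a,None,fx=4.2,fy=4.2,interpolation=cv2.INTER_CUBIC))
E
```

```text
(no output)
```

View pics/sz.png

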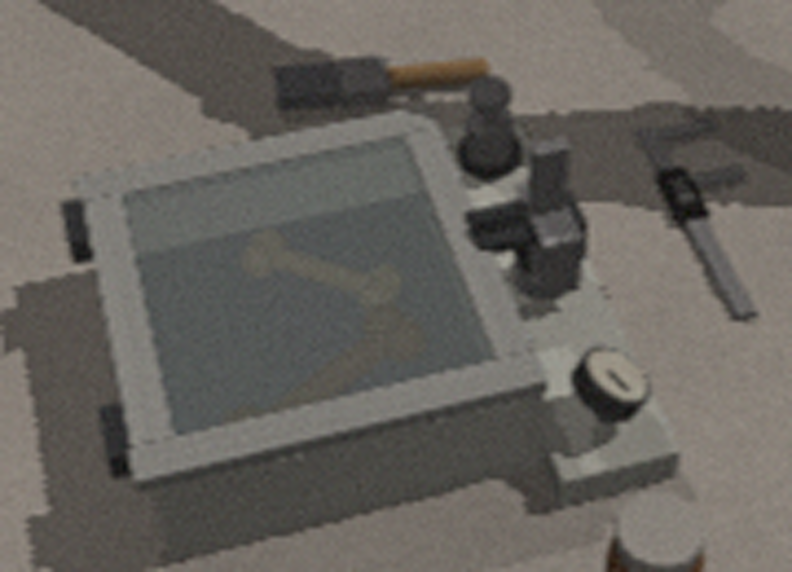

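View pics/dz.png

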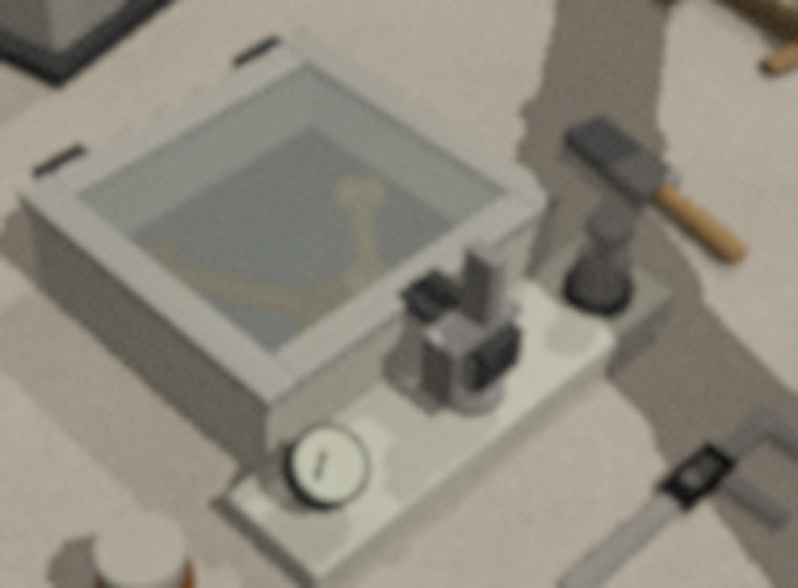

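```bash
cat > h.py <<'E'
import cv2,numpy as np
from plant import imaging
def ray(n,uv):
    i=imaging.camera_info(n);R=cv2.Rodrigues(np.array(i['rvec'],float))[0];t=np.array(i['tvec'],float)
    d=R.T@np.array([(uv[0]-i['cx'])/i['fx'],(uv[1]-i['cy'])/i['fy'],1]);return -R.T@t,d
def onz(n,uv,z):
    c,d=ray(n,uv);return c+d*(z-c[2])/d[2]
def tri(u1,u2):
    a,d=ray("scene",u1);b,e=ray("side",u2);s=np.linalg.lstsq(np.c_[d,-e],b-a,rcond=None)[0]
    p,q=a+d*s[0],b+e*s[1];return (p+q)/2,np.linalg.norm(p-q)
S=lambda x,y:(150+(x+.5)/4.4-.5,120+(y+.5)/4.4-.5)
D=lambda x,y:(190+(x+.5)/4.2-.5,120+(y+.5)/4.2-.5)
E
python3 - <<'E'
from h import *
np.set_printoptions(precision=4,suppress=True)
for nm,s,d,z in [("plunger",(490,93),(610,222),.096),("tabtop",(550,147),(487,252),.152),("lidFL",(548,360),(270,402),.089),("lidBL",(135,475),(25,190),.089),("lidBR",(75,190),(285,40),.089),("ledgeFL",(678,455),(315,580),.03),("ledgeFR",None,(672,292),.03),("gauge",(615,380),(328,465),.08)]:
    print(nm, onz("scene",S(*s),z) if s else '', onz("side",D(*d),z), tri(S(*s),D(*d)) if s else '')
E
```

```text
plunger [ 0.476  -0.1597  0.096 ] [ 0.4755 -0.1647  0.096 ] (array([ 0.4751, -0.1623,  0.0958]), np.float64(0.0035063872154968328))
tabtop [ 0.5005 -0.0403  0.152 ] [ 0.5006 -0.0439  0.152 ] (array([ 0.5001, -0.0419,  0.1523]), np.float64(0.002631197480068218))
lidFL [0.5619 0.0634 0.089 ] [0.5693 0.0751 0.089 ] (array([0.5666, 0.0748, 0.0971]), np.float64(0.00959336782693159))
lidBL [0.8105 0.0205 0.089 ] [0.8111 0.0193 0.089 ] (array([0.8105, 0.0202, 0.0894]), np.float64(0.0009695833455210319))
lidBR [ 0.7623 -0.2182  0.089 ] [ 0.7655 -0.2138  0.089 ] (array([ 0.7632, -0.2117,  0.0929]), np.float64(0.0030679864058952497))
ledgeFL [0.5043 0.1279 0.03  ] [0.5016 0.1276 0.03  ] (array([0.5028, 0.126 , 0.0268]), np.float64(0.0002137445167591984))
ledgeFR  [ 0.4347 -0.1953  0.03  ] 
gauge [0.5306 0.0905 0.08  ] [0.5201 0.0879 0.08  ] (array([0.5247, 0.0819, 0.0686]), np.float64(0.002177634185849774))
```

>>> drive_tool(series="0 0 0 0 0 0 6.2;0 0 0 0 0 0 6.2;0 0 0 0 0 0 6.2;0 0 0 0 0 0 6.2;0 0 0 0 0 0 6.2;0 0 0 0 0 0 6.2;0 0 0 0 0 0 0;0 0 0 0 0 0 0", squeeze=30)

```text
time_s: 0.77
tool_pos: [0.2784, -0.5871, 0.2221]
ee_rot: [-0.0, 0.995, -0.101, -0.0]
contact_force: [-0.3, 0.1, 0.3]
opening: 0.0412
```

>>> drive_tool(series="0 6 -28 0 0 0 0;0 6 -28 0 0 0 0;0 6 -28 0 0 0 0;0 6 -28 0 0 0 0;0 6 -28 0 0 0 0;0 6 -28 0 0 0 0;0 6 -28 0 0 0 0;0 6 -28 0 0 0 0")

```text
time_s: 1.43
tool_pos: [0.3717, -0.3765, 0.2225]
ee_rot: [0.0, 0.995, -0.101, -0.0]
contact_force: [-0.2, 0.2, -0.6]
opening: 0.0009
```

>>> drive_tool(series="0 7 -28 0 0 0 0;0 7 -28 0 0 0 0;0 7 -28 0 0 0 0;0 7 -28 0 0 0 0;0 7 -28 0 0 0 0;0 7 -28 0 0 0 0;0 7 -28 0 0 0 0;0 0 0 0 0 0 0")

```text
time_s: 2.1
tool_pos: [0.4623, -0.1893, 0.2228]
ee_rot: [-0.001, 0.995, -0.097, 0.001]
contact_force: [0.1, -0.6, 0.2]
opening: 0.0006
```

```bash
python3 - <<'E'
from h import *
from plant import sensors
from scipy.spatial.transform import Rotation as R
s=sensors.read_state();q=np.array(s['ee_rot']);T=R.from_quat(q[[1,2,3,0]])
print(s['time_s'],s['tool_pos'],s['opening'],T.as_matrix().round(3))
for n,p in(("plunger",[.4755,-.162,.096]),("tab",[.5005,-.042,.109])):
    print(n,T.inv().apply(np.array(p)-s['tool_pos'])*1000)
f=imaging.grab_frame("wrist");cv2.imwrite("pics/w1.png",f)
E
```

```text
2.1 [ 0.46230756 -0.18927979  0.22282871] 0.0006299646663700564 [[ 0.981 -0.193  0.002]
 [-0.193 -0.981  0.002]
 [ 0.001 -0.003 -1.   ]]
plunger [  7.52971996 -28.95890652 126.91900546]
tab [   8.94849926 -151.56298548  114.26092945]
```

View pics/w1.png

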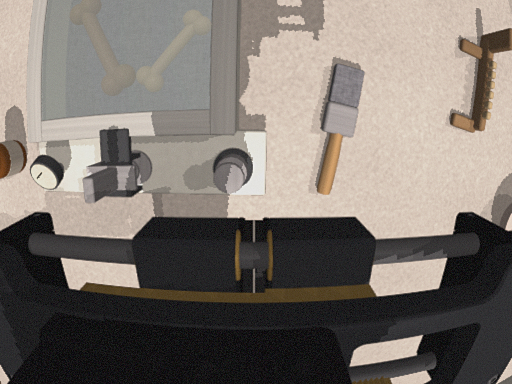

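The wrist view shows the plunger head at about (232,178) and the ledge level with the image rows, so the yaw matches. I'll cross-check the positions with wrist rays.

```bash
cat >> h.py <<'E'
def wonz(uv,z):
    i=imaging.camera_info("wrist");R=cv2.Rodrigues(np.array(i['rvec'],float))[0];t=np.array(i['tvec'],float)
    x,y=uv[0]-i['cx'],uv[1]-i['cy'];r=np.hypot(x,y);th=r/i['fx']
    d=R.T@np.array([np.sin(th)*x/r,np.sin(th)*y/r,np.cos(th)]);c=-R.T@t
    return c+d*(z-c[2])/d[2]
E
python3 - <<'E'
from h import *
for n,uv,z in(("plunger",(231,178),.096),("ledgeFR",(265,193),.03),("ledgeF150",(160,193),.03),("tubFR",(241,133),.089)): print(n,wonz(uv,z).round(4))
a=cv2.imread("pics/w1.png")[110:215,20:280];cv2.imwrite("pics/w1z.png",cv2.resize(a,None,fx=3,fy=3,interpolation=cv2.INTER_CUBIC))
E
```

```text
plunger [ 0.4726 -0.1705  0.096 ]
ledgeFR [ 0.4329 -0.2     0.03  ]
ledgeF150 [ 0.4593 -0.0685  0.03  ]
tubFR [ 0.5142 -0.1891  0.089 ]
```

View pics/w1z.png

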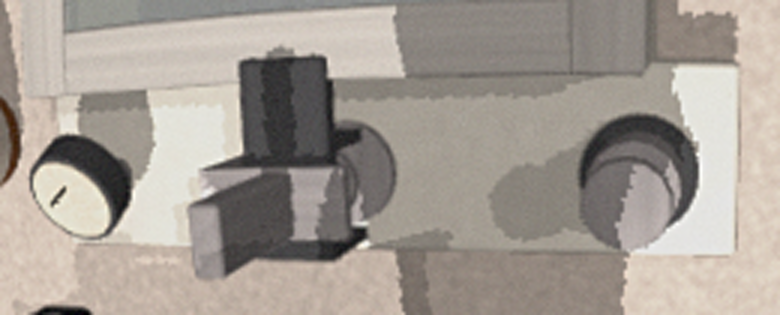

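```bash
python3 - <<'E'
from h import *
for n,uv,z in(("plunger",(229,178),.096),("tab",(89,190),.152)): print(n,wonz(uv,z).round(4))
i=imaging.camera_info("wrist");print(i)
E
```

```text
plunger [ 0.473  -0.1685  0.096 ]
tab [ 0.4996 -0.0467  0.152 ]
{'fx': 297.3186396354542, 'fy': 297.3186396354542, 'cx': 253.5089479469029, 'cy': 191.4127097508711, 'rvec': array([-1.87925056,  2.29393787,  0.29447524]), 'tvec': array([-0.09661922,  0.44317858,  0.51458414])}
```

>>> drive_tool(series="0 4 -13 10 0 0 0.8;0 3 -13 15 0 0 0;0 0 0 20 0 0 0;0 0 0 20 0 0 0;0 0 0 20 0 0 0;0 0 0 15 0 0 0;0 0 0 0 0 0 0;0 0 0 0 0 0 0")

```text
time_s: 2.82
tool_pos: [0.471, -0.1729, 0.1221]
ee_rot: [-0.0, 0.994, -0.11, -0.001]
contact_force: [-0.3, -0.2, 0.6]
opening: 0.0006
```

```bash
python3 - <<'E'
from h import *
from plant import sensors
print(sensors.read_state()['tool_pos'])
f=[cv2.resize(imaging.grab_frame("wrist"),(512,384))[110:290,100:420]]
f.append(imaging.grab_frame("scene")[90:230,170:330]);f.append(imaging.grab_frame("side")[110:250,240:400])
cv2.imwrite("pics/w2.png",np.vstack([cv2.resize(f[0],(533,300)),cv2.resize(np.hstack(f[1:]),(533,233*1),interpolation=cv2.INTER_CUBIC)]))
E
```

```text
[ 0.47098766 -0.17290597  0.12205395]
```

View pics/w2.png

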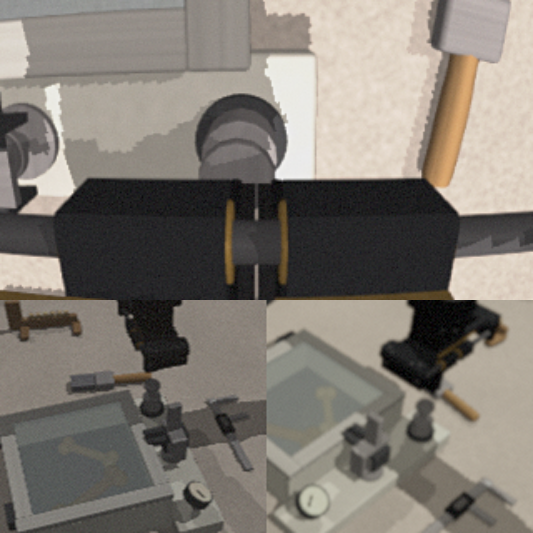

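>>> drive_tool(series="0 1 -3 4 0 0 0;0 1 -3 4 0 0 0;0 0 -3 4 0 0 0;0 0 0 4 0 0 0;0 0 0 0 0 0 0;0 0 0 0 0 0 0;0 0 0 0 0 0 0;0 0 0 0 0 0 0")

```text
time_s: 3.63
tool_pos: [0.4759, -0.164, 0.1067]
ee_rot: [0.0, 0.994, -0.11, 0.0]
contact_force: [-0.2, 0.3, 0.1]
opening: 0.0003
```

```bash
python3 - <<'E'
from h import *
from plant import sensors
print(sensors.read_state()['tool_pos'])
f=[imaging.grab_frame("wrist")[110:290,100:420]]
f.append(imaging.grab_frame("scene")[100:190,220:310]);f.append(imaging.grab_frame("side")[130:220,290:380])
cv2.imwrite("pics/w3.png",np.vstack([cv2.resize(f[0],(534,300)),cv2.resize(np.hstack(f[1:]),(534,267),interpolation=cv2.INTER_CUBIC)]))
E
```

```text
[ 0.47589712 -0.16402177  0.10668426]
```

View pics/w3.png

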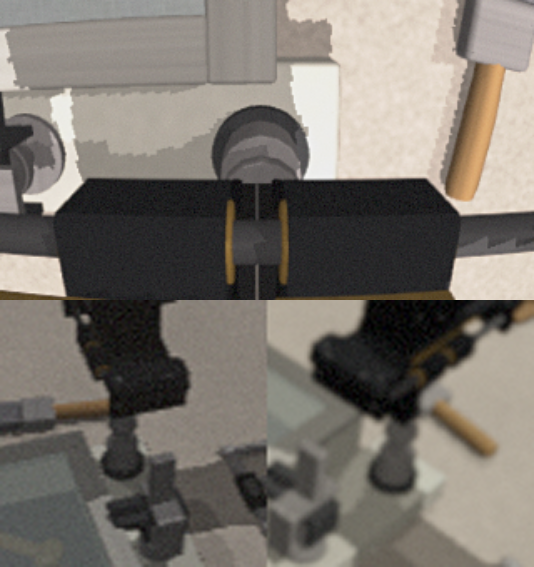

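The fingers are centred over the head (head at x≈260, finger gap at x≈258). Pressing now.

>>> drive_tool(series="0 0 0 3 0 0 0;0 0 0 3 0 0 0;0 0 0 3 0 0 0;0 0 0 3 0 0 0;0 0 0 3 0 0 0;0 0 0 2 0 0 0;0 0 0 2 0 0 0;0 0 0 0 0 0 0")

```text
time_s: 4.45
tool_pos: [0.4757, -0.1639, 0.0875]
ee_rot: [0.0, 0.994, -0.11, -0.0]
contact_force: [-2.0, 0.2, 4.6]
opening: 0.0007
```

>>> drive_tool(series="0 0 0 1 0 0 0;0 0 0 1 0 0 0;0 0 0 1 0 0 0;0 0 0 0 0 0 0;0 0 0 0 0 0 0;0 0 0 0 0 0 0;0 0 0 0 0 0 0;0 0 0 0 0 0 0")

```text
time_s: 5.12
tool_pos: [0.4759, -0.1639, 0.0863]
ee_rot: [0.0, 0.994, -0.11, -0.0]
contact_force: [-5.1, 1.6, 13.8]
opening: 0.0004
```

Force jumped from 5 N to 14 N, so it is on the stop. Holding.

>>> drive_tool(series="0 0 0 0 0 0 0;0 0 0 0 0 0 0;0 0 0 0 0 0 0;0 0 0 0 0 0 0;0 0 0 0 0 0 0;0 0 0 0 0 0 0;0 0 0 0 0 0 0;0 0 0 0 0 0 0")

```text
time_s: 5.78
tool_pos: [0.4758, -0.1639, 0.0862]
ee_rot: [0.0, 0.994, -0.11, -0.0]
contact_force: [-5.8, 1.8, 14.5]
opening: 0.0005
```

>>> drive_tool(series="0 0 0 0 0 0 0;0 0 0 0 0 0 0;0 0 0 0 0 0 0;0 0 0 0 0 0 0;0 0 0 0 0 0 0;0 0 0 0 0 0 0;0 0 0 0 0 0 0;0 0 0 0 0 0 0")

```text
time_s: 6.45
tool_pos: [0.4759, -0.1639, 0.0862]
ee_rot: [0.0, 0.994, -0.11, -0.0]
contact_force: [-5.6, 0.7, 13.8]
opening: 0.0003
```

>>> drive_tool(series="0 0 0 -5 0 0 0;0 0 0 -20 0 0 0;0 0 0 -25 0 0 0;0 0 0 -25 0 0 0;0.5 0 0 -20 0 0 0;0.7 0 0 -15 0 0 0;0.7 0 0 0 0 0 0;0.7 0 0 0 0 0 0")

```text
time_s: 7.12
tool_pos: [0.4762, -0.164, 0.1946]
ee_rot: [0.0, 0.994, -0.11, 0.001]
contact_force: [0.5, -0.0, -0.4]
opening: 0.0193
```

>>> drive_tool(series="0.7 0 -20 0 0 0 0;0.7 0 -25 0 0 0 0;0.7 0 -25 0 0 0 0;0.7 0 -25 0 0 0 0;0.7 0 -20 0 0 0 0;0.7 0 -7 0 0 0 0;0.7 0 0 0 0 0 0;0.7 0 0 0 0 0 0")

```text
time_s: 7.78
tool_pos: [0.5018, -0.0458, 0.1934]
ee_rot: [0.0, 0.994, -0.11, -0.001]
contact_force: [-0.1, -0.9, -0.8]
opening: 0.0603
```

```bash
python3 - <<'E'
from h import *
from plant import sensors
print(sensors.read_state()['tool_pos'],sensors.read_state()['ee_rot'])
f=[imaging.grab_frame("wrist")[110:290,100:420]]
f.append(imaging.grab_frame("scene")[100:190,220:310]);f.append(imaging.grab_frame("side")[130:220,270:360])
cv2.imwrite("pics/w4.png",np.vstack([cv2.resize(f[0],(534,300)),cv2.resize(np.hstack(f[1:]),(534,267),interpolation=cv2.INTER_CUBIC)]))
E
```

```text
[ 0.50179007 -0.04577244  0.19342513] [ 3.66081148e-04  9.93925511e-01 -1.10050414e-01 -9.22802206e-04]
```

View pics/w4.png

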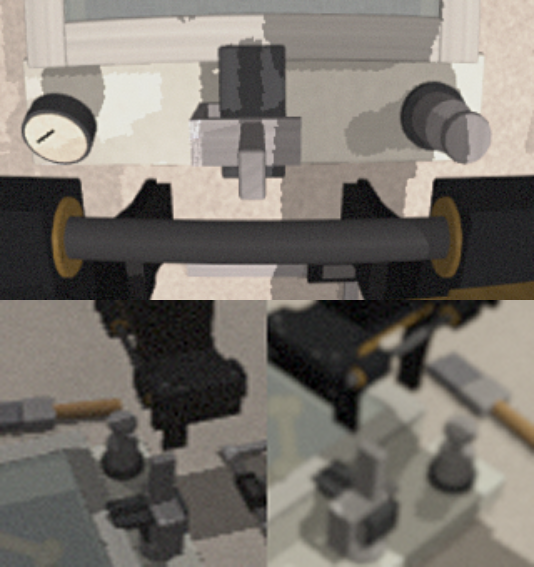

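>>> drive_tool(series="0.7 0 -3 10 0 0 0;0.7 0 0 15 0 0 0;0.7 0 0 15 0 0 0;0.7 0 0 15 0 0 0;0.7 0 0 15 0 0 0;0.7 0 0 12 0 0 0;0.7 0 0 0 0 0 0;0.7 0 0 0 0 0 0")

```text
time_s: 8.6
tool_pos: [0.5026, -0.0421, 0.1118]
ee_rot: [-0.0, 0.994, -0.11, -0.001]
contact_force: [-0.3, 0.8, 0.6]
opening: 0.0612
```

```bash
python3 - <<'E'
from h import *
from plant import sensors
s=sensors.read_state();print(s['tool_pos'],s['ee_rot'],s['contact_force'])
f=[imaging.grab_frame("wrist")[110:290,100:420]]
f.append(imaging.grab_frame("scene")[100:190,220:310]);f.append(imaging.grab_frame("side")[130:220,270:360])
cv2.imwrite("pics/w5.png",np.vstack([cv2.resize(f[0],(534,300)),cv2.resize(np.hstack(f[1:]),(534,267),interpolation=cv2.INTER_CUBIC)]))
E
```

```text
[ 0.50255365 -0.04210766  0.11181974] [-7.60266054e-05  9.93903870e-01 -1.10247311e-01 -7.88598229e-04] [-0.31158495  0.8480119   0.60764519]
```

View pics/w5.png

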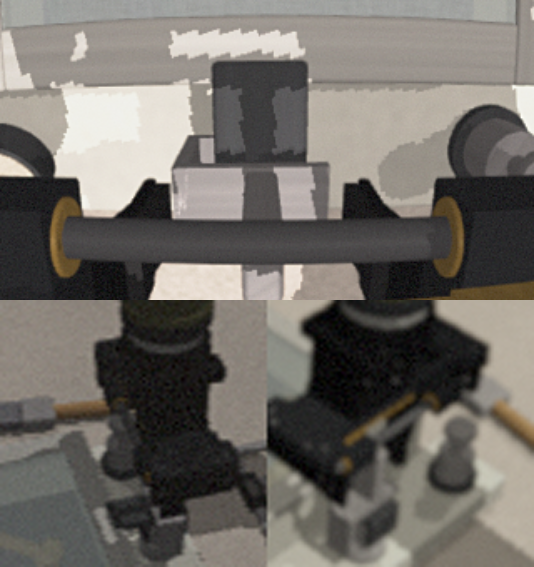

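>>> drive_tool(series="0.3 0 1 0 0 0 0;0.1 0 0 0 0 0 0;0 0 0 0 0 0 0;0 0 0 0 0 0 0;0 0 0 0 0 0 0;0 0 0 0 0 0 0;0 0 0 0 0 0 0;0 0 0 0 0 0 0", squeeze=35)

```text
time_s: 9.42
tool_pos: [0.5029, -0.0429, 0.1125]
ee_rot: [0.0, 0.994, -0.11, -0.0]
contact_force: [-0.3, -0.1, 0.2]
opening: 0.0157
```

>>> drive_tool(series="0 0 0 0 0 0 0;0 0 0 0 0 0 0;0 0 0 0 0 0 0;0 0 0 0 0 0 0;0 0 0 0 0 0 0;0 0 0 0 0 0 0;0 0 0 0 0 0 0;0 0 0 0 0 0 0")

```text
time_s: 10.08
tool_pos: [0.5028, -0.043, 0.1125]
ee_rot: [0.0, 0.994, -0.11, -0.0]
contact_force: [-0.3, -2.7, 0.9]
opening: 0.0118
```

```bash
python3 - <<'E'
from h import *
from plant import sensors
s=sensors.read_state();print(s['tool_pos'],s['ee_rot'],s['contact_force'],s['ft_torque'],s['opening'])
f=[imaging.grab_frame("wrist")[110:290,100:420]]
f.append(imaging.grab_frame("scene")[100:190,220:310]);f.append(imaging.grab_frame("side")[130:220,270:360])
cv2.imwrite("pics/w6.png",np.vstack([cv2.resize(f[0],(534,300)),cv2.resize(np.hstack(f[1:]),(534,267),interpolation=cv2.INTER_CUBIC)]))
E
```

```text
[ 0.50283142 -0.04300312  0.11250224] [ 1.37490617e-04  9.93929098e-01 -1.10022389e-01 -6.17607156e-05] [-0.31683912 -2.71376106  0.94821534] [-0.48147579  0.23793306  0.18736183] 0.011829372429999015
```

View pics/w6.png

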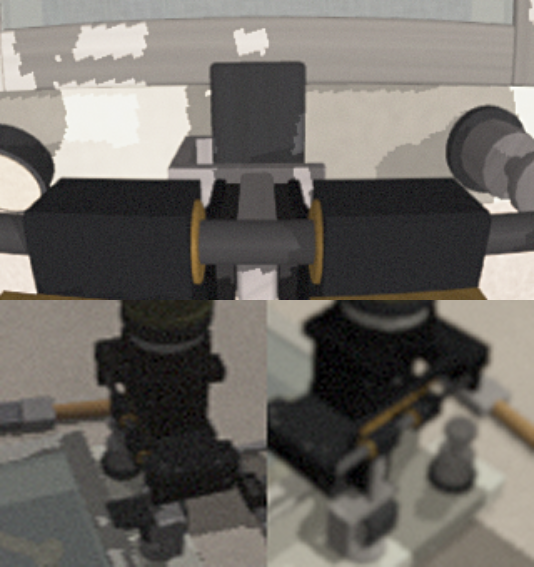

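Gripped at 11.8 mm opening with a 2.7 N spring force. Now pulling left (tool −y).

>>> drive_tool(series="0 0 -2 0 0 0 0;0 0 -2 0 0 0 0;0 0 -2 0 0 0 0;0 0 -2 0 0 0 0;0 0 -2 0 0 0 0;0 0 -1 0 0 0 0;0 0 0 0 0 0 0;0 0 0 0 0 0 0", squeeze=45)

```text
time_s: 10.9
tool_pos: [0.505, -0.0331, 0.1125]
ee_rot: [0.001, 0.994, -0.11, -0.0]
contact_force: [-1.3, -5.8, 2.3]
opening: 0.0115
```

```bash
python3 - <<'E'
from h import *
from plant import sensors
s=sensors.read_state();print(s['tool_pos'],s['ee_rot'],s['contact_force'],s['ft_torque'],s['opening'])
f=[imaging.grab_frame("wrist")[110:290,100:420]]
cv2.imwrite("pics/w7.png",cv2.resize(f[0],(534,300)))
E
```

```text
[ 0.50498864 -0.03311557  0.11251971] [ 8.35413386e-04  9.93909616e-01 -1.10194794e-01 -2.91473695e-04] [-1.28769496 -5.81182153  2.26675584] [-1.21102266  0.49871439  0.25149733] 0.011538926041816685
```

View pics/w7.png

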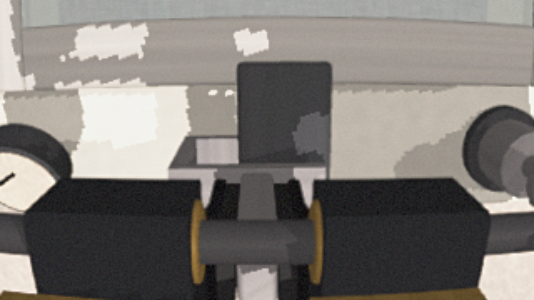

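>>> drive_tool(series="0 0 -1 0 0 0 0;0 0 -1 0 0 0 0;0 0 -0.5 0 0 0 0;0 0 0 0 0 0 0;0 0 0 0 0 0 0;0 0 0 0 0 0 0;0 0 0 0 0 0 0;0 0 0 0 0 0 0")

```text
time_s: 11.62
tool_pos: [0.5054, -0.0311, 0.1125]
ee_rot: [0.001, 0.994, -0.11, -0.0]
contact_force: [-3.1, -6.0, 1.6]
opening: 0.0117
```

Travel is about 12–13 mm, judging by both the motion and the spring force. I'll begin the lift along the arc.

>>> drive_tool(series="0 0.2 0 -2.5 0 -0.5 0;0 0.2 0 -2.5 0 -0.5 0;0 0.2 0 -2.5 0 -0.5 0;0 0.2 0 -2.5 0 -0.5 0;0 0.2 0 -2.5 0 -0.5 0;0 0.2 0 -2.5 0 -0.5 0;0 0 0 0 0 0 0;0 0 0 0 0 0 0")

```text
time_s: 12.28
tool_pos: [0.507, -0.0316, 0.1267]
ee_rot: [-0.002, 0.994, -0.11, -0.026]
contact_force: [-0.9, -6.7, -3.6]
opening: 0.0119
```

```bash
python3 - <<'E'
from h import *
from plant import sensors
s=sensors.read_state();print(s['tool_pos'],s['ee_rot'],s['contact_force'],s['ft_torque'],s['opening'])
f=[imaging.grab_frame("wrist")[110:290,100:420]]
f.append(imaging.grab_frame("scene")[100:220,150:310]);f.append(imaging.grab_frame("side")[110:230,210:370])
cv2.imwrite("pics/w8.png",np.vstack([cv2.resize(f[0],(640,360)),cv2.resize(np.hstack(f[1:]),(640,240),interpolation=cv2.INTER_CUBIC)]))
E
```

```text
[ 0.50700072 -0.03163849  0.12670772] [-0.00182258  0.99353884 -0.11035387 -0.02644375] [-0.88358641 -6.70063976 -3.63586219] [-1.4839252  -0.06754898  0.31460401] 0.011897109753154785
```

View pics/w8.png

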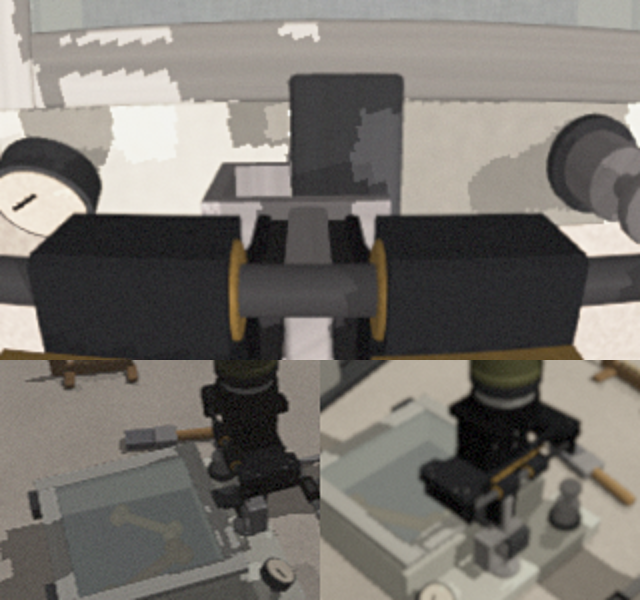

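The lid is rising: z force is −3.6 N and the tab hasn't shifted in the fingers. Continuing.

>>> drive_tool(series="0 0.3 0 -3.8 0 -0.75 0;0 0.3 0 -3.8 0 -0.75 0;0 0.3 0 -3.8 0 -0.75 0;0 0.4 0 -3.8 0 -0.75 0;0 0.3 0 -3.8 0 -0.75 0;0 0.4 0 -3.8 0 -0.75 0;0 0.3 0 -3.8 0 -0.75 0;0 0 0 0 0 0 0")

```text
time_s: 13.1
tool_pos: [0.512, -0.0329, 0.1533]
ee_rot: [-0.007, 0.991, -0.11, -0.072]
contact_force: [-0.8, -6.5, -3.6]
opening: 0.0116
```

>>> drive_tool(series="0 0.3 0 -3.8 0 -0.75 0;0 0.3 0 -3.8 0 -0.75 0;0 0.3 0 -3.8 0 -0.75 0;0 0.4 0 -3.8 0 -0.75 0;0 0.3 0 -3.8 0 -0.75 0;0 0.4 0 -3.8 0 -0.75 0;0 0.3 0 -3.8 0 -0.75 0;0 0 0 0 0 0 0")

```text
time_s: 13.77
tool_pos: [0.5192, -0.0346, 0.1788]
ee_rot: [-0.012, 0.987, -0.11, -0.117]
contact_force: [-0.5, -6.8, -3.7]
opening: 0.0118
```

>>> drive_tool(series="0 0.3 0 -3.8 0 -0.75 0;0 0.3 0 -3.8 0 -0.75 0;0 0.3 0 -3.8 0 -0.75 0;0 0.4 0 -3.8 0 -0.75 0;0 0.3 0 -3.8 0 -0.75 0;0 0.4 0 -3.8 0 -0.75 0;0 0.3 0 -3.8 0 -0.75 0;0 0 0 0 0 0 0")

```text
time_s: 14.43
tool_pos: [0.5287, -0.0368, 0.2034]
ee_rot: [-0.017, 0.981, -0.109, -0.162]
contact_force: [-0.5, -7.2, -5.2]
opening: 0.0121
```

```bash
python3 - <<'E'
from h import *
from plant import sensors
s=sensors.read_state();print(s['tool_pos'],s['ee_rot'],s['contact_force'],s['ft_torque'],s['opening'])
f=[imaging.grab_frame("wrist")[110:290,100:420]]
f.append(imaging.grab_frame("scene")[100:220,150:310]);f.append(imaging.grab_frame("side")[110:230,210:370])
cv2.imwrite("pics/w9.png",np.vstack([cv2.resize(f[0],(640,360)),cv2.resize(np.hstack(f[1:]),(640,240),interpolation=cv2.INTER_CUBIC)]))
E
```

```text
[ 0.52867288 -0.03676935  0.20344359] [-0.01670322  0.98054361 -0.10943829 -0.1621064 ] [-0.45689436 -7.19327258 -5.20613087] [-1.53003407 -0.59523146  0.7720399 ] 0.012145501562750533
```

View pics/w9.png

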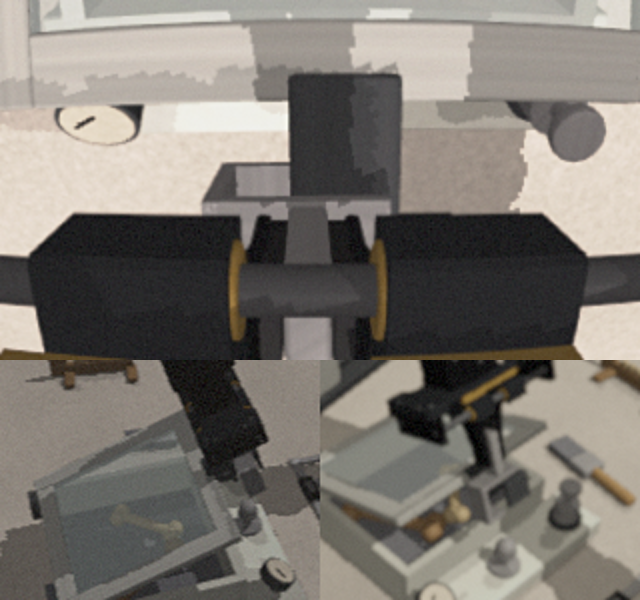

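The lid is open with the ball exposed below it. The tool has risen 91 mm and turned about 18.8°, and the grip hasn't shifted. I'll let it settle, then hand in.

>>> drive_tool(series="0 0 0 0 0 0 0;0 0 0 0 0 0 0;0 0 0 0 0 0 0;0 0 0 0 0 0 0;0 0 0 0 0 0 0;0 0 0 0 0 0 0;0 0 0 0 0 0 0;0 0 0 0 0 0 0")

```text
time_s: 15.25
tool_pos: [0.5285, -0.0367, 0.2031]
ee_rot: [-0.017, 0.981, -0.109, -0.162]
contact_force: [1.1, -6.9, -4.4]
opening: 0.0115
```

>>> drive_tool(series="0 0 0 0 0 0 0;0 0 0 0 0 0 0;0 0 0 0 0 0 0;0 0 0 0 0 0 0;0 0 0 0 0 0 0;0 0 0 0 0 0 0;0 0 0 0 0 0 0;0 0 0 0 0 0 0")

```text
time_s: 15.92
tool_pos: [0.5285, -0.0367, 0.2031]
ee_rot: [-0.017, 0.981, -0.109, -0.162]
contact_force: [0.5, -6.6, -4.9]
opening: 0.0117
```

```bash
python3 - <<'E'
from plant import sensors,job
import numpy as np
s=sensors.read_state();print(s['tool_pos'],s['contact_force'],np.abs(s['joint_velocities']).max(),s['opening'])
if s['tool_pos'][2]>.2 and s['opening']>.010: print(job.finish_job())
E
```

```text
[ 0.52848824 -0.03674797  0.20309103] [ 0.47733585 -6.57601881 -4.90812666] 0.001130817658109312 0.011651505553765151
the job is handed in; nothing more can be done
None
```

The job is handed in at about 16 s, with the lid open and held up in the gripper. The hand-in reports no verdict.

- **Plunger:** I pressed the vent plunger onto its stop with shut fingers, reaching about 14 N, and held it there for more than 1.3 s.
- **Latch:** I gripped the tab and pulled it about 12–13 mm to the left. That figure comes from the tool's motion and the spring force, since the joint itself can't be read.
- **Lid:** I swung it up along its hinge arc by about 18.8°. The tool rose 91 mm, so by calculation the tongue's socket rose about 93 mm.

**Last checks:** The tool stood still over the final hold, with joint speeds around 0.001 rad/s. The grip was on the tab at 11.7 mm opening, carrying about 5 N of lid weight and 6.6 N of latch pull.

**Bystanders:** The arm never went near the caliper, jar or brush, and I saw no sign that they moved. I did not measure their positions again at the end.

**Disagreements:** The wrist camera put the plunger and tab about 5 mm further right than the two fixed cameras did. I used a value in between and checked the centring by eye before pressing and gripping. One sideways move also fell about 8 mm short, and I corrected it before pressing.

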